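# Recover a screwdriver from a catch box through its pinned hatch

### The arm

A 6-joint arm with a two-finger parallel gripper is mounted at the origin on a cart in front of the work surface, level with it; the furniture and walls round the work are solid. World frame = base frame: x ahead of the robot, y to its left, z up, the work surface at z = 0. Lengths are in m, angles in rad, forces in N, time in s.
With the tool pointing down it reaches from about 0.3 to 0.775 m from the base axis. Payload 14.6 kg.
Tool frame: the origin (TCP) lies between the finger pads; the fingertips stand ctrl.tip_extent ahead of it and the grasp point (between the pads) lies 3 mm ahead of it (ctrl.tip_extent is the distance from the TCP to the fingertips, in m); z points along the fingers, y is the line along which they close (so a half turn about z gives the same grasp; the last joint's range is limited). The gripper opens to 94 mm and grips with 3 to 60 N. Pads are 16 mm wide; open, the fingers measure 119 mm over their backs; the gripper's body (75 mm by 177 mm) begins 78 mm behind the grasp point.
Start: joints at [-0.067, 0.3, 1.521, -0, 1.321, -0.067], TCP at [0.55, -0, 0.227] pointing down, gripper open.
Joint ranges: [-3.03, 3.03], [-0.79, 2.21], [0.23, 2.52], [-1.04, 4.18], [0, 3.07], [-2.55, 2.55]. Speed limits (rad/s): [2.22, 2.22, 2.57, 3.14, 3.14, 3.14].

### API

Orientations are given as [roll, pitch, yaw] about the fixed x, y, z axes, in that order (R = Rz(yaw) Ry(pitch) Rx(roll)).
In Python, from station import ctrl gives the robot as it stands.
- The arm moves only by the tool shift_gripper, called after "Emit:" as name(argument=value, ...) on one line, values as JSON. Schema: {"type":"object","properties":{"steps":{"type":"object","properties":{"offsets":{"type":"array","items":{"type":"array","items":{"type":"number"},"minItems":6,"maxItems":6},"minItems":1,"maxItems":10}},"additionalProperties":false,"required":["offsets"]},"jaw":{"type":"number"},"grip_force":{"type":"number"},"only":{"type":"string"},"quiet":{"type":"boolean"},"lines":{"type":"string"}},"required":["steps"],"additionalProperties":false}. steps is an object whose key "offsets" holds a list of rows, 1 to 10 of them, each of 6 numbers: dx, dy, dz in m, then a rotation vector rx, ry, rz in rad; each row shifts and turns the commanded pose from where the row before left it, along the tool's axes as they then stand; what a row does not reach is not made up. A row lasts 1/10 s, in which the tool goes at most 0.05 m and 0.15 rad, less where a joint would pass 70% of its speed; a pose out of reach is approached as far as the arm can. jaw is the finger opening in m, set as the call begins (left out keeps the last). The fingers move at their own pace and stop on an object; grip_force is the grip in N (left out, the last holds). Time passes only in rows, so rows that do not move let the fingers close. The tool returns the time, the measured TCP pose, the force, the opening and the grip force at its end. only (a regular expression) keeps the lines of the reply that match it, lines (a string "A,B") keeps lines A to B, and quiet returns only ok. Input that does not fit is refused with a message, and nothing moves.
- ctrl.get_obs(): the state, without advancing time (a new reading comes with each control period).
- ctrl.camera(name): name is "scene" or "side" or "wrist"; returns a dict with "pixels" (384x512x3 uint8, blue, green, red), "fx", "fy", "cx", "cy" (pixels), "extrinsics" (4x4, takes a point from camera to world coordinates). Camera axes: x right, y up, looking along -z (the intrinsics and any distortion apply to the point x, -y, -z); pixel columns grow to the right and rows downward; lengths in m; the calibration is good to about 2 mm. A picture is of the moment at which its call begins. There is no depth.
- ctrl.hand_in(): hands the job in; it is judged then, once.
The state is a dict: "time_s": time; "qpos": joint angles; "joint_vel": joint speeds; "tau": joint torques, N m; "ee_pos": TCP position; "eef_rot": TCP orientation; "force": force on the tool from outside, world axes, zero at the start; "moment": the same for the moment, N m; "grip_width": finger opening in m; "grip_force": force on a finger pad.
Only numpy, scipy, OpenCV 4.12 (cv2) and the standard library are available. Lean on these libraries where they do the work, as an engineer would, in place of code of your own. Each camera call takes 0.05 s, during which the arm holds its last target. There are 200 camera calls.

### The job

A screwdriver has fallen into the low steel catch box. Slide the box's hatch fully open, then put the lock pin from the wooden block down through the hatch and the cover until it sits fully home and let go of it, so that the hatch cannot slide shut on the hand. Then grip the screwdriver, tilt it so that it comes out through the opening, which is shorter than it is, without forcing it against the box, and finish while still holding it well clear above the box, with the pin left in place and the other things on the bench left where they lie.

Things in the scene. Friction and masses are not known exactly. Their poses are not given: they have to be found in the camera images.
- catch_box: Fixed low grey sheet-steel box, 246 mm along its x, 200 mm along y, cover top at z = 57 mm. Origin: centre of the underside; x points away from the robot (within 0.25 rad), y left, z up. Inside: floor at z = 3 mm, underside of the cover at z = 53 mm, walls at x = +-120, y = +-97 mm. Hatch rails run along x at y = +-78 to 93 mm, tops at z = 66 mm (screw heads 67)
- hatch_centre (a point): Centre of the only opening in the box's cover, at the cover's top face, at (60, 0, 57) mm of the box. The opening spans x = 5 to 115 mm and y = -72 to 72 mm of the box, all of it in the half away from the robot; the cover is 4 mm thick
- lock_hole (a point): Mouth of the 12 mm lock hole through the box's cover, on the cover's top face, at (-80, 60, 57) mm of the box; 16 mm deep through a boss under the cover, open below
- hatch (a joint): Aluminium hatch plate, 116 x 164 x 4 mm, sliding on the cover between the rails (plate top at z = 61 mm of the box). 0 = shut, 0.116 m = fully open against its stop; it slides towards the robot (-x of the box), takes about 2 N and stays where left. Its own 12 mm hole stands right over the lock hole only when it is fully open
- hatch_tab (a point): Middle of the top edge of the hatch's upright pull tab, which is 8 mm thick (along x of the box), 36 mm wide (along y) and stands 28 mm above the hatch plate; at (15, 0, 89) mm of the box with the hatch shut, (-101, 0, 89) mm when fully open
- lock_pin: Loose steel lock pin, 0.09 kg, upright in the wooden block at the start. Origin: lower end of the shank, z up along the pin. Bullet-nosed shank 10 mm in diameter, z = 0 to 34 mm; shoulder disc 26 mm, z = 34 to 38; knurled head 20 mm, z = 38 to 68, grip near z = 58. Fully home, the shoulder rests on the hatch plate, the origin 27 mm above the box's origin
- pin_block: Fixed wooden block, 130 x 36 x 42 mm high, that keeps the lock pin; origin: centre of the underside, x along its length. The pin stands in a 12 mm hole at x = -42 mm; two thin twist drills stand up to 30 mm out of its other half. It stands to the left or to the right of the catch box
- screwdriver: Loose screwdriver, 209 mm, 0.06 to 0.13 kg, lying along the box on its floor: handle under the opening, away from the robot, tip on the floor towards the robot under the cover, so it slopes a little. Origin: mid-length, 14 mm off its axis along its own -z; y runs to the handle end. Handle 28 mm in diameter, y = 4 to 104 mm; shaft 6 mm, y = -105 to 4
- driver_tip (a point): End of the screwdriver's blade, on its axis (the shaft is 6 mm in diameter, the blade 6 x 2 mm)
- driver_butt (a point): End of the screwdriver's handle, on its axis
- parts_box: Loose flat green box with a clear lid, 75 x 112 x 34 mm, to be left alone; origin: centre of the underside. It stands on the other side of the catch box from the wooden block
- tape_measure: Pocket tape measure, 37 x 84 x 66 mm, to be left alone; origin: centre of the underside
- cut_gear_1: Cut gear blank lying flat, 78 mm across, 10 mm thick, to be left alone; origin: centre of the underside
- tape_black: Roll of tape lying flat, 68 mm across, 19 mm high, to be left alone; origin: centre of the underside
- mixing_tube_1: Thin carbide tube lying flat, 10 x 92 mm, to be left alone; origin: centre of the underside

How it is judged:
On the way, in this order (a step that is already met when the one before it is completed fails the run):
1. the hatch is slid fully open (value of joint hatch above 0.1135 m), for 0.2 s.
2. the lock pin sits fully home through hatch and cover, let go (value of joint hatch above 0.1125 m and horizontal distance between lock_pin and lock_hole below 0.005 m and z of lock_pin in the frame of catch_box below 0.031 m and angle between lock_pin's own z axis and vertical below 0.15 rad and contact force between the fingers and lock_pin below 0.1 N), for 0.2 s.
At the end, for the whole second after the job is handed in: The gripper holds the screwdriver still, both ends 23 mm or more above the box's cover, its middle within 200 mm of the opening's (from above), touching neither box nor pin; the hatch within 3.5 mm of fully open; the pin in the lock hole, shoulder within 4 mm of the hatch, upright within 0.15 rad (contact force between the fingers and screwdriver above 1 N and contact force between screwdriver and catch_box below 0.05 N and contact force between screwdriver and lock_pin below 0.05 N and height (world z) of each of driver_tip, driver_butt above 0.08 m and horizontal distance between screwdriver and hatch_centre below 0.2 m and linear speed of screwdriver below 0.03 m/s and value of joint hatch above 0.1125 m and horizontal distance between lock_pin and lock_hole below 0.005 m and z of lock_pin in the frame of catch_box below 0.031 m and angle between lock_pin's own z axis and vertical below 0.15 rad); the arm keeps its last pose, push and grip.
It fails at once if another thing on the bench is pushed more than 25 mm (distance of any of parts_box, tape_measure, cut_gear_1, tape_black, mixing_tube_1 from where it was at the start of the episode above 0.025 m).
It fails at once if the screwdriver is forced against the catch box or its hatch (contact force between screwdriver and catch_box above 25 N).
It also fails if it takes over 64 s, if anything falls off the work surface, if the arm or the gripper's body presses on something with over 40 N, if the wrist force passes 120 N, or if a joint passes its speed limit or range.

## Working session

There is one attempt and no reset: what is moved stays moved. The work goes in short steps, Python scripts to look and compute and a tool call to move; the robot and the scene stay as the last step left them, time stands still between calls to the robot, and variables do not carry over. Pictures are saved under pics/ and viewed, at most 10 in all, crops included, and the job is handed in when it is done.

```bash
ls; mkdir -p pics
```

Create h.py:
```python
import numpy as np, cv2
from station import ctrl
from scipy.spatial.transform import Rotation as R
def snap(n,f):
    c=ctrl.camera(n); cv2.imwrite(f'pics/{f}.png',c['pixels']); np.savez(f'pics/{f}.npz',**{k:np.array(v) for k,v in c.items()}); return c
def load(f): return dict(np.load(f'pics/{f}.npz',allow_pickle=True))
def ray(c,u,v):
    d=np.array([(u-c['cx'])/c['fx'],-(v-c['cy'])/c['fy'],-1.]); E=c['extrinsics']
    return E[:3,3],E[:3,:3]@d
def onz(c,u,v,z):
    o,d=ray(c,u,v); return o+d*(z-o[2])/d[2]
def proj(c,p):
    E=c['extrinsics']; q=E[:3,:3].T@(np.array(p)-E[:3,3]); return c['cx']+c['fx']*q[0]/-q[2], c['cy']-c['fy']*q[1]/-q[2]
def tri(obs):
    A=np.zeros((3,3));b=np.zeros(3)
    for c,u,v in obs:
        o,d=ray(c,u,v); d/=np.linalg.norm(d); M=np.eye(3)-np.outer(d,d); A+=M;b+=M@o
    return np.linalg.solve(A,b)
```

Run:
```python
from h import *
for n in ('scene','side','wrist'):
    c=snap(n,n+'0'); print(n,{k:np.round(v,3).tolist() for k,v in c.items() if k!='pixels'})
print(ctrl.tip_extent, ctrl.get_obs())
a=[cv2.imread(f'pics/{n}0.png') for n in ('scene','side')]
```

```text
pics
station.py
scene {'fx': 374.001, 'fy': 374.001, 'cx': 254.017, 'cy': 186.264, 'extrinsics': [[-0.534, 0.354, -0.768, -0.388], [-0.845, -0.229, 0.483, 0.555], [-0.006, 0.907, 0.421, 0.617], [0.0, 0.0, 0.0, 1.0]]}
side {'fx': 455.686, 'fy': 455.686, 'cx': 251.573, 'cy': 185.551, 'extrinsics': [[-0.8, -0.473, 0.37, 1.087], [0.6, -0.612, 0.515, 0.613], [-0.017, 0.634, 0.773, 1.083], [0.0, 0.0, 0.0, 1.0]]}
wrist {'fx': 277.722, 'fy': 277.722, 'cx': 255.883, 'cy': 192.529, 'extrinsics': [[1.0, -0.0, 0.0, 0.55], [0.0, 0.966, 0.259, 0.076], [-0.001, -0.259, 0.966, 0.385], [0.0, 0.0, 0.0, 1.0]]}
0.022 {'time_s': 0.15, 'qpos': array([-6.65921469e-02,  3.00322001e-01,  1.52140611e+00, -5.16119564e-05,
        1.32071768e+00, -6.66128320e-02]), 'joint_vel': array([ 0.00181466, -0.00254805, -0.00293872,  0.0003885 , -0.00030167,
        0.00110707]), 'tau': array([-2.50185103e-04, -5.31960297e+01, -3.52822959e+01,  7.07691838e-02,
        2.35654798e-02, -3.66386917e-05]), 'ee_pos': array([5.49825944e-01, 5.32743913e-07, 2.27042135e-01]), 'eef_rot': array([-3.14073808e+00, -6.90334956e-06,  1.57082980e+00]), 'force': array([-0.27293314,  0.22688229, -0.90385383]), 'moment': array([0.00447078, 0.03962265, 0.01142189]), 'grip_force': 0.0, 'grip_width': 0.09404478867095638}
```

View pics/scene0.png

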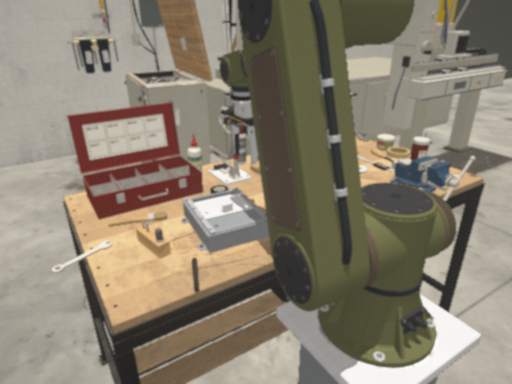

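View pics/wrist0.png

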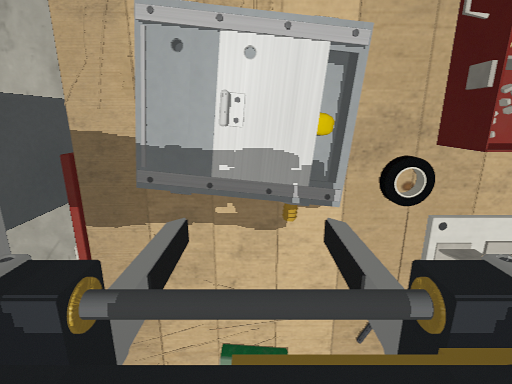

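View pics/side0.png

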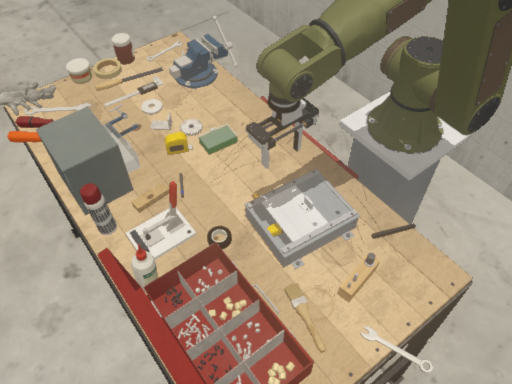

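Wrist view: box at about (135–370, 5–205), tab at (225,108), hatch hole (250,52), lock hole (177,45), yellow butt at (325,124). Side view: pin head at (371,258) on the block, left of the box. I'll detect these finely.

Run:
```python
from h import *
w=cv2.imread('pics/wrist0.png');s=cv2.imread('pics/side0.png');sc=cv2.imread('pics/scene0.png')
o=np.zeros((600,800,3),np.uint8)
a=cv2.resize(w[0:215,125:375],None,fx=2.2,fy=2.2,interpolation=cv2.INTER_CUBIC);o[:a.shape[0],:a.shape[1]]=a
b=cv2.resize(s[240:305,330:390],None,fx=4,fy=4,interpolation=cv2.INTER_CUBIC);o[:b.shape[0],555:555+b.shape[1]]=b
b=cv2.resize(sc[215:260,130:180],None,fx=4,fy=4,interpolation=cv2.INTER_CUBIC);o[300:300+b.shape[0],555:555+b.shape[1]]=b
cv2.imwrite('pics/comp1.png',o)
g=cv2.cvtColor(w,cv2.COLOR_BGR2GRAY)
c=load('wrist0')
# dark screw blobs
k=cv2.morphologyEx(g,cv2.MORPH_BLACKHAT,cv2.getStructuringElement(cv2.MORPH_ELLIPSE,(19,19)))
n,l,st,ce=cv2.connectedComponentsWithStats((k>35).astype(np.uint8))
for i in range(1,n):
    if 12<st[i,4]<300 and 130<ce[i][0]<375 and ce[i][1]<210: print(st[i].tolist(),ce[i].round(1),onz(c,*ce[i],.066)[:2].round(4),onz(c,*ce[i],.057)[:2].round(4))
```

```text
[154, 0, 17, 7, 71] [163.4   2.9] [0.4575 0.1882] [0.4549 0.1914]
[147, 6, 7, 8, 45] [149.8   9.4] [0.4433 0.1825] [0.4402 0.1855]
[215, 14, 8, 8, 47] [219.   17.3] [0.5128 0.1754] [0.5118 0.1782]
[284, 21, 8, 9, 51] [287.4  25. ] [0.5825 0.1685] [0.5834 0.1711]
[145, 26, 2, 118, 123] [145.   86.3] [0.4309 0.1096] [0.4275 0.1106]
[352, 29, 7, 8, 46] [355.1  32.5] [0.6523 0.1616] [0.6552 0.164 ]
[293, 37, 17, 2, 27] [300.1  37.6] [0.596  0.1568] [0.5972 0.1591]
[171, 38, 12, 14, 128] [176.4  44.6] [0.4677 0.1503] [0.4654 0.1524]
[311, 39, 17, 2, 25] [317.9  39.7] [0.6145 0.1549] [0.6163 0.1571]
[330, 41, 38, 8, 115] [347.2  44.1] [0.6451 0.1508] [0.6478 0.1529]
[244, 45, 12, 14, 135] [249.5  51.7] [0.5437 0.1436] [0.5435 0.1455]
[220, 90, 14, 37, 156] [227.1 107.1] [0.5188 0.0882] [0.5179 0.0885]
[220, 93, 4, 9, 19] [221.5  95.8] [0.513  0.0999] [0.5119 0.1006]
[234, 97, 6, 6, 29] [236.6  99.4] [0.5293 0.0962] [0.5287 0.0968]
[219, 107, 2, 11, 14] [219.8 111.8] [0.5106 0.0832] [0.5094 0.0834]
[233, 118, 6, 6, 28] [235.4 120. ] [0.5276 0.0745] [0.5269 0.0744]
[206, 150, 8, 5, 18] [210.
[... 251 characters left out ...]
, 165, 7, 3, 13] [303.2 165.6] [0.605  0.0234] [0.6066 0.0219]
[292, 170, 8, 13, 39] [295.3 174.1] [0.5963 0.0135] [0.5975 0.0117]
[147, 177, 6, 5, 26] [149.5 179. ] [0.4256 0.0076] [0.4221 0.0056]
[207, 183, 6, 5, 23] [209.4 185. ] [4.955e-01 3.000e-04] [ 0.494  -0.0019]
[289, 185, 8, 8, 23] [292.3 187. ] [ 0.5933 -0.0021] [ 0.5946 -0.0043]
[298, 186, 6, 10, 21] [299.2 188.7] [ 0.6016 -0.0041] [ 0.603  -0.0064]
[266, 189, 6, 5, 22] [268.3 191. ] [ 0.5651 -0.007 ] [ 0.5655 -0.0094]
[325, 194, 5, 6, 24] [327.  196.3] [ 0.6351 -0.0134] [ 0.6374 -0.016 ]
[289, 203, 15, 7, 62] [295.3 205.8] [ 0.5978 -0.0253] [ 0.5991 -0.0282]
[325, 203, 8, 4, 16] [329.6 204.6] [ 0.6389 -0.0238] [ 0.6414 -0.0267]
```

View pics/comp1.png

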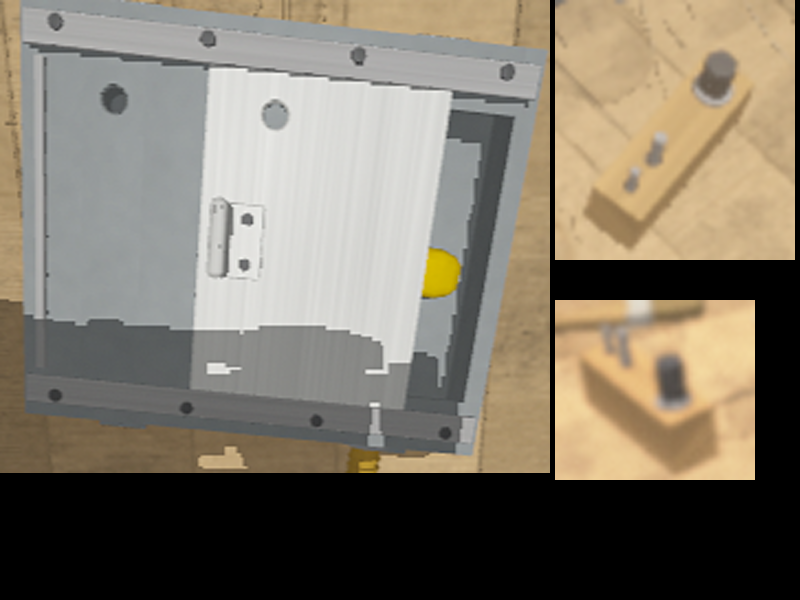

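Add to h.py:
```python
B0=np.array([.539,.0845,0]);YB=-.1;RB=R.from_euler('z',YB).as_matrix()
def b2w(p): return B0+RB@np.array(p)
def w2b(p): return RB.T@(np.array(p)-B0)
def tool():
    o=ctrl.get_obs(); return o['ee_pos'],R.from_euler('xyz',o['eef_rot']).as_matrix(),o
def need(p,grasp=True):
    """shift in tool axes bringing TCP (or grasp point) to world p"""
    e,M,o=tool(); return (M.T@(np.array(p)-e-(M[:,2]*.003 if grasp else 0))).round(4)
```

Run:
```python
from h import *
w,s,c=load('wrist0'),load('side0'),load('scene0')
print('tab',b2w([-23,0,89] /np.array(1000.)),proj(w,b2w([-.023,0,.089])))
p=tri([(s,371,255.5),(c,158.3,230)]);print('pin top',p,proj(s,p),proj(c,p))
# tab height from wrist+side: tab in side
g=cv2.imread('pics/side0.png')
print('tab side pred',proj(s,b2w([-.023,0,.089])),'scene',proj(c,b2w([-.023,0,.089])))
print(need(b2w([-.023,0,.089])))
```

```text
tab [0.5161149  0.08679617 0.089     ] (np.float64(222.2837685465367), np.float64(107.65291126341148))
pin top [0.50219455 0.30851376 0.07459577] (np.float64(370.9349490274327), np.float64(255.40569124007203)) (np.float64(158.2087381642554), np.float64(230.05248420660362))
tab side pred (np.float64(308.9568070147616), np.float64(199.57998856584507)) scene (np.float64(226.42173237183948), np.float64(203.2514717166448))
[ 0.0868 -0.0336  0.1351]
```

Emit:
shift_gripper(steps={"offsets":[[0.03, -0.012, 0.02, 0, 0, 0], [0.03, -0.012, 0.02, 0, 0, 0], [0.027, -0.01, 0.02, 0, 0, 0.1], [0, 0, 0, 0, 0, 0]]}, jaw=0.05, grip_force=20)

```text
time_s: 0.55
ee_pos: [0.5139, 0.0892, 0.165]
eef_rot: [-3.137, 0.001, 1.47]
force: [0.0, -0.5, 1.0]
grip_width: 0.0653
grip_force: 0.0
```

Run:
```python
from h import *
print(need(b2w([-.023,0,.089])))
```

```text
[-0.0021  0.0028  0.0729]
```

Emit:
shift_gripper(steps={"offsets":[[0, 0, 0.025, 0, 0, 0], [0, 0, 0.025, 0, 0, 0], [0, 0, 0.022, 0, 0, 0], [0, 0, 0, 0, 0, 0]]}, jaw=0.04)

```text
time_s: 0.95
ee_pos: [0.515, 0.0863, 0.0934]
eef_rot: [-3.137, 0.001, 1.472]
force: [0.6, -0.0, -0.2]
grip_width: 0.0402
grip_force: 0.0
```

Run:
```python
from h import *
print(need(b2w([-.023,0,.089])));snap('wrist','w1');snap('side','s1')
a=cv2.imread('pics/w1.png');b=cv2.imread('pics/s1.png')[100:300,180:400]
cv2.imwrite('pics/c2.png',np.hstack([cv2.resize(a,(400,300)),cv2.resize(b,(330,300))]))
```

```text
[0.0006 0.001  0.0014]
```

View pics/c2.png

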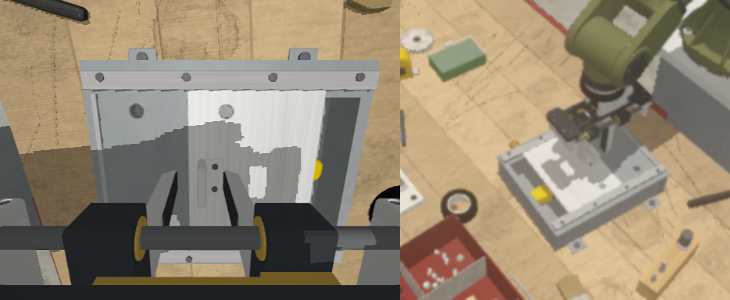

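The wrist picture shows the tab (202,170) between the fingers (170 and 232). Closing on it and pulling.

Emit:
shift_gripper(steps={"offsets":[[0, 0, 0, 0, 0, 0], [0, 0, 0, 0, 0, 0], [0, 0, 0, 0, 0, 0], [0, 0, 0, 0, 0, 0], [0, 0, 0, 0, 0, 0]]}, jaw=0, grip_force=20)

```text
time_s: 1.55
ee_pos: [0.5161, 0.087, 0.0958]
eef_rot: [3.141, -0.0, 1.471]
force: [-1.0, 0.3, 2.2]
grip_width: 0.0074
grip_force: 20.0
```

Emit:
shift_gripper(steps={"offsets":[[0, -0.012, 0, 0, 0, 0], [0, -0.015, 0, 0, 0, 0], [0, -0.015, 0, 0, 0, 0], [0, -0.015, 0, 0, 0, 0], [0, -0.012, 0, 0, 0, 0], [0, -0.006, 0, 0, 0, 0], [0, -0.003, 0, 0, 0, 0], [0, -0.002, 0, 0, 0, 0], [0, 0, 0, 0, 0, 0], [0, 0, 0, 0, 0, 0]]})

```text
time_s: 2.55
ee_pos: [0.438, 0.0948, 0.0958]
eef_rot: [3.138, -0.0, 1.471]
force: [10.1, -1.8, -4.1]
grip_width: 0.0077
grip_force: 20.0
```

```bash
python3 -c "
from h import *
print(w2b(tool()[0]))"
```

```text
[-0.10151865  0.00020079  0.09576401]
```

Emit:
shift_gripper(steps={"offsets":[[0, 0, 0, 0, 0, 0], [0, 0, 0, 0, 0, 0], [0, 0, -0.03, 0, 0, 0], [0, 0, -0.04, 0, 0, 0], [0.01, 0.01, -0.045, 0, 0, 0], [0.03, 0.01, -0.03, 0, 0, 0], [0.04, 0.02, 0, 0, 0, 0], [0.03, 0.01, 0, 0, 0, 0], [0, 0, 0, 0, 0, 0], [0, 0, 0, 0, 0, 0]]}, jaw=0.05)

```text
time_s: 3.55
ee_pos: [0.4968, 0.1995, 0.2398]
eef_rot: [-3.14, 0.001, 1.472]
force: [0.3, 0.1, -0.0]
grip_width: 0.05
grip_force: 0.0
```

Run:
```python
from h import *
snap('wrist','w2');snap('side','s2')
a=cv2.imread('pics/w2.png');b=cv2.imread('pics/s2.png')[140:310,240:400]
cv2.imwrite('pics/c3.png',np.hstack([a,cv2.resize(b,(288,384)) ]))
```

```text
(no output)
```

View pics/c3.png

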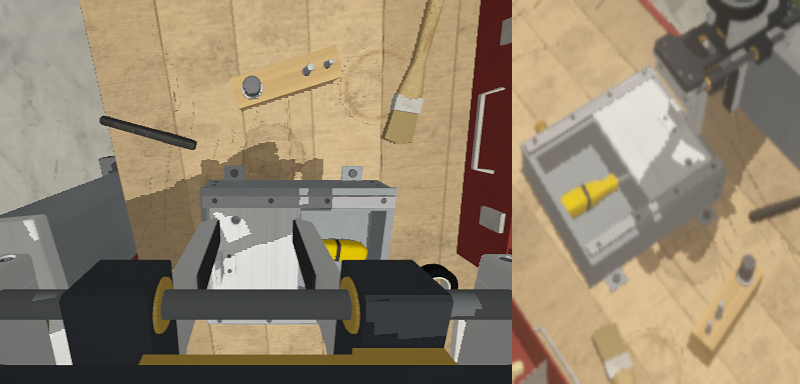

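Wrist picture: hatch fully open, pin head at (252,84) on the block, drills at (307,70) and (328,63), handle at (345,248). Measuring the pin head in both views.

Run:
```python
from h import *
w,s=load('wrist0'),load('side0'); w2=load('w2'); s2=load('s2')
for n,c,x0,x1,y0,y1 in(('w2',w2,235,270,65,105),('s2',s2,355,385,235,275)):
    im=c['pixels'][y0:y1,x0:x1].astype(int); sat=im.max(2)-im.min(2)
    m=((sat<30)&(im.max(2)<150)).astype(np.uint8)
    print(n); print('\n'.join(''.join('#' if v else '.' for v in r) for r in m))
    k,l,st,ce=cv2.connectedComponentsWithStats(m); i=1+st[1:,4].argmax(); print(st[i]+[x0,y0,0,0,0],ce[i]+[x0,y0])
```

```text
w2
...................................
...................................
...................................
...................................
...................................
...................................
...................................
...................................
...................................
...................................
...................................
.............#######...............
............##########.............
..........#############............
..........##############...........
.........################..........
.........################..........
........##################.........
........##################.........
........##################.........
........##################.........
........##################.........
........##################.........
........##################.........
........##################.........
.........################..........
..........###############..........
..........#################........
..........##############...........
...........#############...........
............#####
[... 985 characters left out ...]
..............#####...........
.............#######..........
.............#######..........
.............#######..........
............#######...........
...........########...........
..........########............
..........#########...........
...........#######............
............######............
..............###.............
..............................
..............................
..............................
..............................
..............................
..............................
..............................
..............................
..............................
..............................
[365 253  10  12  76] [369.92105263 258.72368421]
```

Run:
```python
from h import *
w2,s2,c=load('w2'),load('s2'),load('scene0')
p=tri([(w2,252,85),(s2,371.5,256)]);print(p,proj(w2,p),proj(s2,p)); print(onz(w2,252,85,.076),onz(w2,252,85,.074))
print(tri([(w2,252,85),(s2,371.5,256),(c,158.3,230)]))
# hole of hatch
im=w2['pixels'][205:235,220:252];g=cv2.cvtColor(im,cv2.COLOR_BGR2GRAY)
k,l,st,ce=cv2.connectedComponentsWithStats((g<110).astype(np.uint8)); print([(a[4],(b+[220,205]).round(1),onz(w2,*(b+[220,205]),.061)[:2].round(4)) for a,b in zip(st[1:],ce[1:]) if a[4]>15])
for z in (.074,.076): 
    q=onz(w2,252,85,z); q[2]=z-.007; print('need',need(q))
```

```text
[0.50363663 0.3108297  0.07642934] (np.float64(251.76450444994015), np.float64(84.70895572786445)) (np.float64(371.3431701225891), np.float64(255.96759353771392))
[0.50385875 0.31055691 0.076     ] [0.50385177 0.31077385 0.074     ]
[0.50286893 0.30983929 0.07470363]
[(np.int32(49), array([235.3, 219.6]), array([0.4658, 0.1526]))]
need [ 0.1122 -0.0041  0.1702]
need [ 0.112  -0.0041  0.1682]
```

Emit:
shift_gripper(steps={"offsets":[[0.03, -0.002, 0.01, 0, 0, 0], [0.04, -0.002, 0.04, 0, 0, 0], [0.03, 0, 0.04, 0, 0, 0], [0.012, 0, 0.02, 0, 0, 0], [0, 0, 0, 0, 0, 0], [0, 0, 0, 0, 0, 0]]}, jaw=0.045)

```text
time_s: 4.25
ee_pos: [0.5044, 0.3058, 0.1361]
eef_rot: [3.141, -0.0, 1.47]
force: [-0.4, -0.3, -0.6]
grip_width: 0.0451
grip_force: 0.0
```

Run:
```python
from h import *
print(need([.5038,.3106,.069]));snap('wrist','w3');snap('side','s3')
```

```text
[ 0.0048 -0.0011  0.0641]
```

Emit:
shift_gripper(steps={"offsets":[[0.005, -0.001, 0.02, 0, 0, 0], [0, 0, 0.025, 0, 0, 0], [0, 0, 0.019, 0, 0, 0], [0, 0, 0, 0, 0, 0], [0, 0, 0, 0, 0, 0]]})

```text
time_s: 4.85
ee_pos: [0.5043, 0.3114, 0.0728]
eef_rot: [3.14, -0.001, 1.47]
force: [0.1, -0.0, 1.5]
grip_width: 0.045
grip_force: 0.0
```

Run:
```python
from h import *
print(need([.5038,.3106,.069]));snap('wrist','w4');snap('side','s4')
a=cv2.imread('pics/w4.png');b=cv2.imread('pics/s4.png')[200:310,320:430]
cv2.imwrite('pics/c4.png',np.hstack([cv2.resize(a,(400,300)),cv2.resize(b,(300,300)) ]))
```

```text
[-0.0009 -0.0004  0.0008]
```

View pics/c4.png

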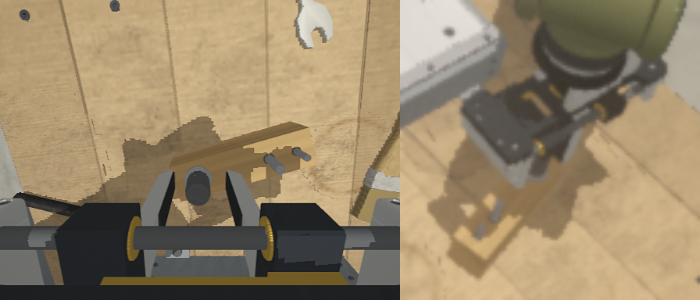

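Pin head at (199,183) stands centred between the fingers; grip and lift.

Emit:
shift_gripper(steps={"offsets":[[0, 0, 0, 0, 0, 0], [0, 0, 0, 0, 0, 0], [0, 0, 0, 0, 0, 0], [0, 0, 0, 0, 0, 0], [0, 0, -0.01, 0, 0, 0], [0, 0, -0.02, 0, 0, 0], [0, 0, -0.03, 0, 0, 0], [0, 0, -0.03, 0, 0, 0], [0, 0, 0, 0, 0, 0], [0, 0, 0, 0, 0, 0]]}, jaw=0, grip_force=35)

```text
time_s: 5.95
ee_pos: [0.5036, 0.3117, 0.1617]
eef_rot: [3.141, -0.001, 1.471]
force: [-1.2, -0.5, -1.1]
grip_width: 0.0192
grip_force: 35.0
```

Run:
```python
from h import *
snap('wrist','w5');snap('side','s5');e,M,o=tool();print(o['grip_width'],e,need([.4655,.1524,.150]))
for n,c,x0,x1,y0,y1 in(('w5',load('w5'),220,295,200,280),):
    im=c['pixels'][y0:y1,x0:x1]; cv2.imwrite('pics/c5.png',np.hstack([cv2.resize(im,(375,400)),cv2.resize(load('s5')['pixels'][200:310,320:430],(400,400))]))
```

```text
0.0197306544740766 [0.50315336 0.31144165 0.1601641 ] [-0.162  -0.0216  0.0074]
```

View pics/c5.png

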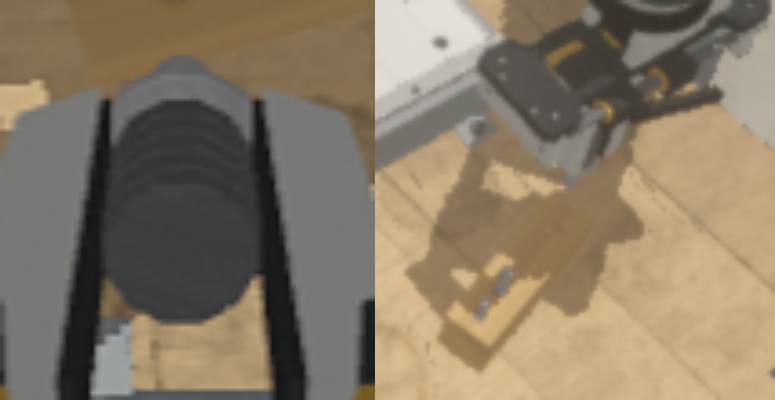

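Pin is held upright between the pads, head top centre at about wrist (256.4,251). I'll compute its offset from the tool.

Run:
```python
from h import *
c=load('w5');e,M,o=tool(); q=onz(c,256.6,251.2,e[2]-.003+.007); d=M.T@(q-e); print('pin top in tool',d.round(4), 'tool tilt',M[:,2].round(4))
t=b2w([-.08,.06,0]); print(t, need([.4656,.1525,.15],True)-np.array([d[0],d[1],0]))
```

```text
pin top in tool [-0.0019  0.0014 -0.004 ] tool tilt [-1.5e-03 -8.0e-04 -1.0e+00]
[0.46538967 0.15218692 0.        ] [-0.15997089 -0.02287007  0.0074    ]
```

Emit:
shift_gripper(steps={"offsets":[[-0.03, -0.004, 0, 0, 0, 0], [-0.04, -0.005, 0, 0, 0, 0], [-0.04, -0.006, 0, 0, 0, 0], [-0.03, -0.004, 0.01, 0, 0, 0], [-0.0205, -0.003, 0.01, 0, 0, 0], [0, 0, 0, 0, 0, 0], [0, 0, 0, 0, 0, 0], [0, 0, 0, 0, 0, 0]]})

```text
time_s: 6.85
ee_pos: [0.4659, 0.1549, 0.1411]
eef_rot: [-3.142, -0.0, 1.471]
force: [-0.6, 0.3, -0.3]
grip_width: 0.0194
grip_force: 35.0
```

Run:
```python
from h import *
snap('wrist','w6');e,M,o=tool();t=np.array([.4656,.1525,.130]);print(need(t)-[-.0013,.0004,0],e)
im=load('w6')['pixels']; cv2.imwrite('pics/c6.png',cv2.resize(im[150:300,170:350],(720,600),interpolation=cv2.INTER_CUBIC))
```

```text
[-0.0012 -0.0004  0.0082] [0.46588663 0.15497166 0.14116368]
```

View pics/c6.png

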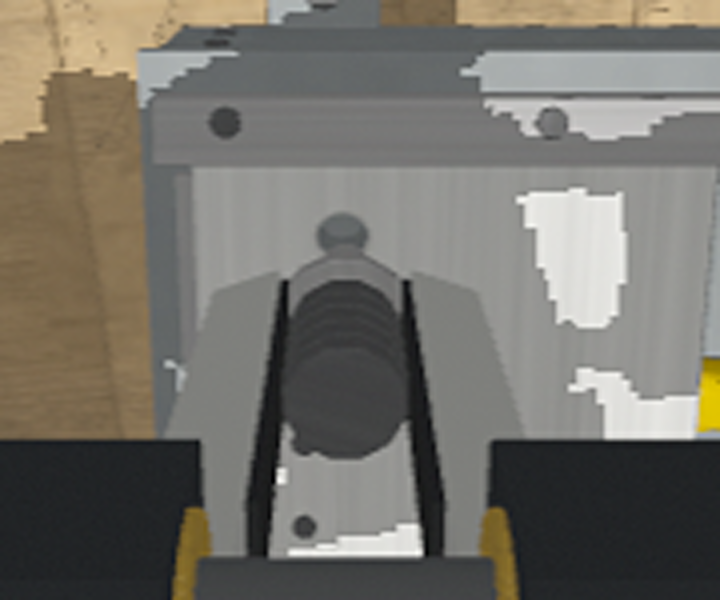

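Hole is visible at wrist (255.7,209), pin head top at (256.2,250.5). Comparing both in the tool frame.

Run:
```python
from h import *
c=load('w6');e,M,o=tool();h=onz(c,255.6,208.9,.061);p=onz(c,256.2,250.8,e[2]+.004)
print(h,M.T@(h-e),M.T@(p-e),M.T@(h-p))
```

```text
[0.46595021 0.15250143 0.061     ] [-0.00246236  0.00030374  0.08016337] [-0.00125678  0.00071746 -0.00400013] [-0.00120558 -0.00041372  0.0841635 ]
```

Emit:
shift_gripper(steps={"offsets":[[-0.0012, -0.0004, 0.01, 0, 0, 0], [0, 0, 0.006, 0, 0, 0], [0, 0, 0.004, 0, 0, 0], [0, 0, 0.004, 0, 0, 0], [0, 0, 0.004, 0, 0, 0], [0, 0, 0, 0, 0, 0]]})

```text
time_s: 7.5
ee_pos: [0.465, 0.153, 0.1126]
eef_rot: [-3.141, 0.0, 1.471]
force: [0.1, 0.5, -0.4]
grip_width: 0.0193
grip_force: 35.0
```

Emit:
shift_gripper(steps={"offsets":[[0, 0, 0.006, 0, 0, 0], [0, 0, 0.006, 0, 0, 0], [0, 0, 0.005, 0, 0, 0], [0, 0, 0.003, 0, 0, 0], [0, 0, 0.002, 0, 0, 0], [0, 0, 0, 0, 0, 0], [0, 0, 0, 0, 0, 0]]})

```text
time_s: 8.2
ee_pos: [0.4653, 0.153, 0.0912]
eef_rot: [3.141, -0.0, 1.471]
force: [-0.2, -0.1, -1.6]
grip_width: 0.0191
grip_force: 35.0
```

Almost at home height; release, let it drop the rest, and lift clear.

Emit:
shift_gripper(steps={"offsets":[[0, 0, 0, 0, 0, 0], [0, 0, 0, 0, 0, 0], [0, 0, 0, 0, 0, 0], [0, 0, 0, 0, 0, 0], [0, 0, -0.02, 0, 0, 0], [0, 0, -0.04, 0, 0, 0], [0, 0, -0.04, 0, 0, 0], [-0.04, 0.01, -0.04, 0, 0, 0], [-0.04, 0.03, -0.02, 0, 0, 0], [-0.04, 0.04, 0, 0, 0, 0]]}, jaw=0.045)

```text
time_s: 9.2
ee_pos: [0.5271, 0.0379, 0.2482]
eef_rot: [3.136, -0.001, 1.472]
force: [0.0, 0.8, -0.6]
grip_width: 0.0449
grip_force: 0.0
```

Emit:
shift_gripper(steps={"offsets":[[-0.03, 0.03, 0, 0, 0, 0], [0, 0, 0, 0, 0, 0], [0, 0, 0, 0, 0, 0]]})

```text
time_s: 9.5
ee_pos: [0.5528, 0.0058, 0.244]
eef_rot: [-3.141, -0.0, 1.469]
force: [0.2, 1.2, -0.2]
grip_width: 0.0449
grip_force: 0.0
```

Run:
```python
from h import *
snap('wrist','w7');snap('side','s7');snap('scene','c7')
a=cv2.imread('pics/w7.png')[0:384,100:420];b=cv2.imread('pics/s7.png')[150:290,220:380]
cv2.imwrite('pics/v7.png',np.hstack([a,cv2.resize(b,(439,384))]))
w=b2w([-.08,.06,.095]);print(proj(load('w7'),w),proj(load('s7'),w),proj(load('c7'),w))
```

```text
(np.float64(154.81950335247006), np.float64(56.46056575059842)) (np.float64(339.3701578501625), np.float64(204.32898808912958)) (np.float64(214.67927205285525), np.float64(214.0210490144356))
```

View pics/v7.png

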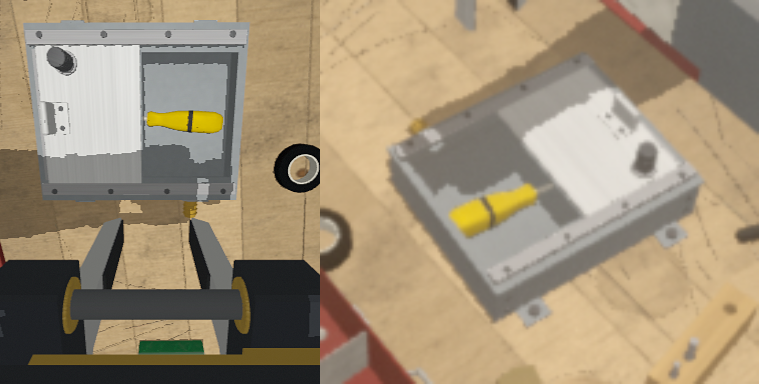

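Wrist picture: pin upright in the hole at (155,57), as predicted for home; handle from (246,119) to (322,122), opening clear. Locating the handle in two views.

Run:
```python
from h import *
def ends(c,x0,x1,y0,y1):
    hsv=cv2.cvtColor(c['pixels'],cv2.COLOR_BGR2HSV); m=cv2.inRange(hsv,(20,150,60),(35,255,255)); k=np.zeros_like(m);k[y0:y1,x0:x1]=m[y0:y1,x0:x1]
    k=cv2.morphologyEx(k,cv2.MORPH_CLOSE,np.ones((7,7)))
    n,l,st,ce=cv2.connectedComponentsWithStats(k);i=1+st[1:,4].argmax()
    ys,xs=np.nonzero(l==i);P=np.c_[xs,ys].astype(float);mu=P.mean(0);v=np.linalg.svd(P-mu,full_matrices=False)[2][0];t=(P-mu)@v
    out=[]
    for s in(t.min(),t.max()): out.append(mu+v*s)
    return st[i],out
w,s=load('w7'),load('s7')
sw,ew=ends(w,230,340,90,150);ss,es=ends(s,260,310,200,250)
print(sw,ew,ss,es)
ew.sort(key=lambda p:-p[0]);es.sort(key=lambda p:p[0])
for a,b,n in zip(ew,es,('butt','neck')):
    p=tri([(w,*a),(s,*b)]);print(n,p,w2b(p)*1000,proj(w,p))
    for z in(.012,.017,.020): print(z,(w2b(onz(w,*a,z))*1000).round(1))
# pin top
im=w['pixels'][40:80,135:185];g=im.max(2);k,l,st,ce=cv2.connectedComponentsWithStats((g<95).astype(np.uint8));print([(a.tolist(),b.round(1)) for a,b in zip(st[1:]+[135,40,0,0,0],ce[1:]+[135,40]) if a[4]>20])
```

```text
[ 247  111   76   22 1356] [array([246.86775971, 118.3987461 ]), array([322.08020557, 122.54512726])] [268 217  31  19 267] [array([297.85434148, 219.6381895 ]), array([268.92048418, 231.28644948])]
butt [0.64419595 0.0696334  0.03078483] [106.15458746  -4.29026273  30.78482629] (np.float64(320.9637835675018), np.float64(121.25014863535732))
0.012 [112.   -6.2  12. ]
0.017 [110.9  -6.1  17. ]
0.02 [110.2  -6.1  20. ]
neck [0.54833474 0.08337725 0.01768911] [ 9.40019423 -0.18522353 17.68911307] (np.float64(246.44517340073813), np.float64(118.06270663060064))
0.012 [ 9.8 -0.6 12. ]
0.017 [ 9.9 -0.6 17. ]
0.02 [10.  -0.6 20. ]
[([148, 47, 26, 25, 219], array([164.9,  62.5]))]
```

Emit:
shift_gripper(steps={"offsets":[[0.025, 0.015, 0, 0, 0, 0], [0.025, 0.015, 0, 0, 0, 0], [0.023, 0.014, 0, 0, 0, 0], [0, 0, 0, 0, 0, 0.15], [0, 0, 0, 0, 0, 0.15], [0, 0, 0, 0, 0, 0.15], [0, 0, 0, 0, 0, 0.15], [0, 0, 0, 0, 0, 0.15], [0, 0, 0, 0, 0, 0.15], [0, 0, 0, 0, 0, 0.15]]}, jaw=0.055)

```text
time_s: 10.65
ee_pos: [0.6034, 0.0756, 0.2449]
eef_rot: [3.142, -0.0, 0.416]
force: [0.5, -0.7, 0.8]
grip_width: 0.0551
grip_force: 0.0
```

Emit:
shift_gripper(steps={"offsets":[[0, 0, 0, 0, 0, 0.15], [0, 0, 0, 0, 0, 0.15], [0, 0, 0, 0, 0, 0.15], [0, 0, 0, 0, 0, 0.125], [0, 0, 0, 0, 0, 0], [0, 0, 0, 0, 0, 0]]})

```text
time_s: 11.25
ee_pos: [0.6036, 0.0752, 0.2448]
eef_rot: [-3.141, -0.0, -0.149]
force: [-0.4, 0.2, 0.3]
grip_width: 0.0551
grip_force: 0.0
```

Run:
```python
from h import *
e,M,o=tool();print(o['qpos'].round(2),M[:,0].round(3),w2b(e)*1000,need(b2w([.066,-.0037,.028]),False), 'yaw',np.arctan2(M[1,0],M[0,0]))
c=snap('wrist','w8'); s=snap('side','s8')
hsv=cv2.cvtColor(c['pixels'],cv2.COLOR_BGR2HSV); m=cv2.inRange(hsv,(20,150,60),(35,255,255)); cv2.imwrite('pics/w8v.png',c['pixels'])
```

```text
[0.06 0.42 1.32 0.   1.4  1.78] [ 0.989 -0.149  0.   ] [ 65.21260584  -2.77086815 244.75605168] [0.0008 0.0009 0.2168] yaw -0.14935015193495718
```

View pics/w8v.png

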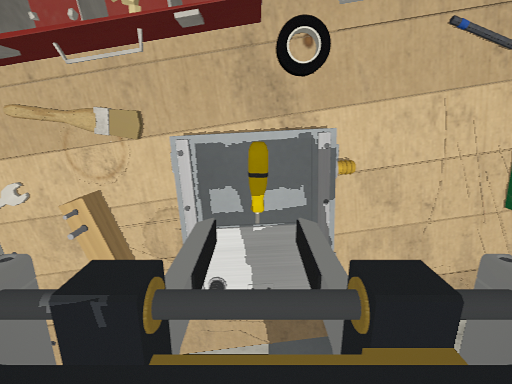

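Handle lies vertical in the picture, butt (258,143), neck (258,212), aligned with the tool. Triangulating with the earlier wrist view.

Run:
```python
from h import *
a,b=load('w7'),load('w8')
for n,p,q in(('butt',(322.1,122.0),(258.5,141.5)),('neck',(246.9,118.8),(258.0,212.5))):
    P=tri([(a,*p),(b,*q)]);print(n,P,(w2b(P)*1000).round(1),(w2b(onz(b,*q,.016))*1000).round(1))
```

```text
butt [0.64794644 0.06730059 0.02011251] [110.1  -6.2  20.1] [109.8  -7.1  16. ]
neck [0.54903397 0.08209327 0.02509336] [10.2 -1.4 25.1] [ 7.1 -1.6 16. ]
```

Emit:
shift_gripper(steps={"offsets":[[0, 0.001, 0.04, 0, 0, 0], [0, 0, 0.045, 0, 0, 0], [0, 0, 0.045, 0, 0, 0], [0, 0, 0.04, 0, 0, 0], [0, 0, 0.02, 0, 0, 0], [0, 0, 0, 0, 0, 0], [0, 0, 0, 0, 0, 0]]})

```text
time_s: 12.05
ee_pos: [0.6042, 0.0736, 0.0554]
eef_rot: [-3.141, -0.001, -0.153]
force: [-0.4, 0.1, 1.0]
grip_width: 0.0552
grip_force: 0.0
```

Emit:
shift_gripper(steps={"offsets":[[0, 0, 0.012, 0, 0, 0], [0, 0, 0.01, 0, 0, 0], [0, 0, 0.005, 0, 0, 0], [0, 0, 0, 0, 0, 0], [0, 0, 0, 0, 0, 0]]})

```text
time_s: 12.55
ee_pos: [0.6039, 0.0735, 0.0276]
eef_rot: [-3.142, -0.0, -0.154]
force: [0.3, 0.6, -0.1]
grip_width: 0.0546
grip_force: 0.0
```

Emit:
shift_gripper(steps={"offsets":[[0, 0, 0, 0, 0, 0], [0, 0, 0, 0, 0, 0], [0, 0, 0, 0, 0, 0], [0, 0, 0, 0, 0, 0], [0, 0, 0, 0, 0, 0]]}, jaw=0.02, grip_force=15)

```text
time_s: 13.05
ee_pos: [0.6038, 0.0735, 0.0276]
eef_rot: [-3.142, -0.0, -0.154]
force: [-0.7, 0.0, 1.4]
grip_width: 0.0269
grip_force: 15.0
```

Emit:
shift_gripper(steps={"offsets":[[0, 0, 0, 0, 0, 0], [0, 0, 0, 0, 0, 0], [0, 0, 0, 0, 0, 0]]}, jaw=0.02, grip_force=50)

```text
time_s: 13.35
ee_pos: [0.6039, 0.0734, 0.0276]
eef_rot: [3.142, -0.0, -0.154]
force: [-0.4, -0.7, 2.4]
grip_width: 0.0264
grip_force: 49.9
```

```bash
python3 -c "
from h import *
e,M,o=tool();print(w2b(e)*1000,o['moment'])"
```

```text
[65.63542543 -4.52330972 27.64469628] [-0.13780944  0.19510148  0.02720634]
```

Create plan.py:
```python
import numpy as np
F=.064
def tcp(x,z,t): return np.array([x,z])+165*np.array([np.cos(t),np.sin(t)])+13.4*np.array([-np.sin(t-F),np.cos(t-F)])
W=[(-99,3.7,.064),(-99,7,.09),(-98,7,.17),(-95,7,.26),(-89,7,.35),(-70,8,.41),(-50,8,.47),(-30,9,.54),(-11,9,.61),(15,27,.61),(40,45,.61),(40,85,.61),(30,125,.61)]
for a,b in zip(W,W[1:]):
    d=tcp(*b)-tcp(*a);t=a[2]-F
    X=np.array([np.cos(t),np.sin(t)]);Z=np.array([np.sin(t),-np.cos(t)])
    print(b,'dx %.4f dz %.4f ry %.3f'%(d@X/1000,d@Z/1000,b[2]-a[2]),'tcp',tcp(*b).round(1),'tilt',round(b[2]-F,3))
```

```bash
python3 plan.py
```

```text
(-99, 7, 0.09) dx -0.0007 dz -0.0076 ry 0.026 tcp [65.  35.2] tilt 0.026
(-98, 7, 0.17) dx -0.0014 dz -0.0131 ry 0.080 tcp [63.2 48.2] tilt 0.106
(-95, 7, 0.26) dx 0.0002 dz -0.0144 ry 0.090 tcp [61.8 62.6] tilt 0.196
(-89, 7, 0.35) dx 0.0031 dz -0.0135 ry 0.090 tcp [62.2 76.4] tilt 0.286
(-70, 8, 0.41) dx 0.0168 dz -0.0054 ry 0.060 tcp [76.8 86.4] tilt 0.346
(-50, 8, 0.47) dx 0.0171 dz -0.0030 ry 0.060 tcp [91.8 95. ] tilt 0.406
(-30, 9, 0.54) dx 0.0167 dz -0.0045 ry 0.070 tcp [105.4 105.7] tilt 0.476
(-11, 9, 0.61) dx 0.0148 dz -0.0028 ry 0.070 tcp [117.3 115. ] tilt 0.546
(15, 27, 0.61) dx 0.0316 dz -0.0019 ry 0.000 tcp [143.3 133. ] tilt 0.546
(40, 45, 0.61) dx 0.0307 dz -0.0024 ry 0.000 tcp [168.3 151. ] tilt 0.546
(40, 85, 0.61) dx 0.0208 dz -0.0342 ry 0.000 tcp [168.3 191. ] tilt 0.546
(30, 125, 0.61) dx 0.0122 dz -0.0394 ry 0.000 tcp [158.3 231. ] tilt 0.546
```

Emit:
shift_gripper(steps={"offsets":[[0, 0, -0.004, 0, 0.013, 0], [-0.001, 0, -0.0036, 0, 0.013, 0], [0, 0, -0.0066, 0, 0.04, 0], [-0.001, 0, -0.0065, 0, 0.04, 0], [0, 0, 0, 0, 0, 0], [0, 0, 0, 0, 0, 0]]}, jaw=0, grip_force=50)

```text
time_s: 13.95
ee_pos: [0.6011, 0.074, 0.0483]
eef_rot: [-3.141, -0.106, -0.154]
force: [0.2, 0.3, -1.5]
grip_width: 0.0258
grip_force: 49.9
```

```bash
python3 -c "
from h import *
e,M,o=tool();print(w2b(e)*1000,o['moment'],np.arcsin(M[2,0]));c=snap('side','s9');snap('wrist','w9')
a=cv2.resize(c['pixels'][150:290,220:380],(440,384));b=load('w9')['pixels'][:,80:430];cv2.imwrite('pics/v9.png',np.hstack([b,a]))"
```

```text
[62.81293617 -4.24976323 48.2979457 ] [ 0.01884664  0.12608536 -0.01219676] 0.10556860024039195
```

View pics/v9.png

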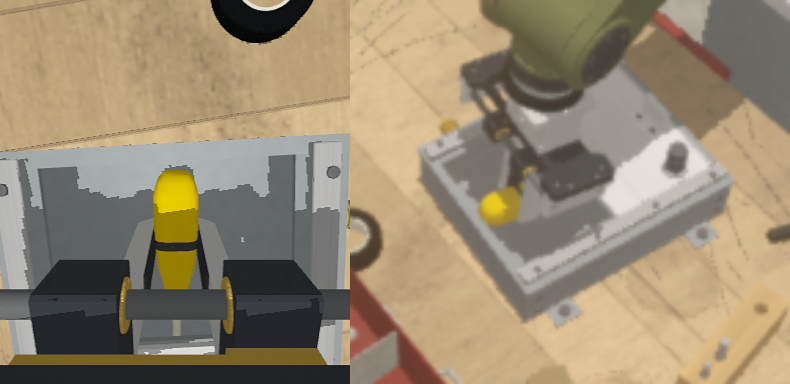

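The handle is held and the butt is rising clear of the far wall (butt at wrist (256,172)). I've now viewed 12 pictures, two over the limit of 10, so from here I check by numbers only.

Emit:
shift_gripper(steps={"offsets":[[0, 0, -0.007, 0, 0.045, 0], [0, 0, -0.0074, 0, 0.045, 0], [0.0015, 0, -0.0068, 0, 0.045, 0], [0.0016, 0, -0.0067, 0, 0.045, 0], [0, 0, 0, 0, 0, 0], [0, 0, 0, 0, 0, 0]]})

```text
time_s: 14.65
ee_pos: [0.5995, 0.0741, 0.076]
eef_rot: [3.142, -0.284, -0.154]
force: [0.3, -0.4, -0.8]
grip_width: 0.026
grip_force: 49.9
```

```bash
python3 -c "
from h import *
e,M,o=tool();print(w2b(e)*1000,o['moment'],np.arcsin(M[2,0]))
c=snap('side','s10');hsv=cv2.cvtColor(c['pixels'],cv2.COLOR_BGR2HSV);m=cv2.inRange(hsv,(20,150,60),(35,255,255));m[:200]=0;m[260:]=0;m[:,:255]=0;m[:,320:]=0
k,l,st,ce=cv2.connectedComponentsWithStats(m);print(st[1+st[1:,4].argmax()])
t=.35;G=np.array([.0622-.0134*-np.sin(.286),-.0045,.0764-.0134*np.cos(.286)]);u=np.array([np.cos(t),-.055,np.sin(t)]);print('butt pred',proj(c,b2w(G+.044*u)),proj(c,b2w(G)),'tip',(G-.165*u)*1000)"
```

```text
[61.18185984 -4.26902646 75.99255549] [0.10515666 0.23511416 0.039466  ] 0.28444136788729146
[268 212  17  13 156]
butt pred (np.float64(267.47038460576044), np.float64(220.57552222214625)) (np.float64(280.6689824781271), np.float64(217.80870596975177)) tip [-89.01613019   4.575        6.96616956]
```

Emit:
shift_gripper(steps={"offsets":[[0.009, 0, -0.003, 0, 0.03, 0], [0.009, 0, -0.003, 0, 0.03, 0], [0.0085, 0, -0.0015, 0, 0.03, 0], [0.0086, 0, -0.0015, 0, 0.03, 0], [0.0083, 0, -0.0023, 0, 0.035, 0], [0.0084, 0, -0.0022, 0, 0.035, 0], [0.0074, 0, -0.0014, 0, 0.035, 0], [0.0074, 0, -0.0014, 0, 0.035, 0], [0, 0, 0, 0, 0, 0], [0, 0, 0, 0, 0, 0]]})

```text
time_s: 15.7
ee_pos: [0.6541, 0.0657, 0.1166]
eef_rot: [-3.142, -0.546, -0.154]
force: [-0.5, 0.9, -0.6]
grip_width: 0.0262
grip_force: 49.9
```

```bash
python3 -c "
from h import *
e,M,o=tool();print(w2b(e)*1000,o['moment'],np.arcsin(M[2,0]))"
```

```text
[116.39023993  -7.22571924 116.59597321] [0.06281066 0.39546682 0.00389906] 0.545704031053894
```

As planned, forces near zero. Now out along the axis, then up.

Emit:
shift_gripper(steps={"offsets":[[0.016, 0, -0.001, 0, 0, 0], [0.016, 0, -0.001, 0, 0, 0], [0.016, 0, -0.001, 0, 0, 0], [0.015, 0, -0.001, 0, 0, 0], [0.01, 0, -0.017, 0, 0, 0], [0.01, 0, -0.017, 0, 0, 0], [0.006, 0, -0.02, 0, 0, 0], [0.006, 0, -0.02, 0, 0, 0], [0, 0, 0, 0, 0, 0], [0, 0, 0, 0, 0, 0]]})

```text
time_s: 16.7
ee_pos: [0.6943, 0.0594, 0.2319]
eef_rot: [3.142, -0.545, -0.154]
force: [-0.1, 0.5, -1.5]
grip_width: 0.0263
grip_force: 49.9
```

```bash
python3 -c "
from h import *
e,M,o=tool();print(w2b(e)*1000,o['moment'],np.arcsin(M[2,0]),M)
c=snap('side','s11');s=snap('scene','c11');w=snap('wrist','w11')
t=.61;a=.546;b=w2b(e);G=np.array([b[0]+.0134*np.sin(a),b[1],b[2]-.0134*np.cos(a)]);u=np.array([np.cos(t),-.055,np.sin(t)])
print('butt',proj(c,b2w(G+.044*u)),'tip',(G-.165*u)*1000,'tip px',proj(c,b2w(G-.165*u)),'mid',b2w(G-.06*u),b2w([.06,0,.057]))
m=cv2.inRange(cv2.cvtColor(c['pixels'],cv2.COLOR_BGR2HSV),(20,150,60),(35,255,255));k,l,st,ce=cv2.connectedComponentsWithStats(m);print([x.tolist() for x in st[1:] if x[4]>40])
p=b2w([-.08,.06,.095]);print('pin',proj(c,p),proj(load('s7'),p))
for q in('s7','s11'):
    cc=load(q);im=cc['pixels'][190:225,325:355];mm=(im.max(2)<115).astype(np.uint8);k,l,st,ce=cv2.connectedComponentsWithStats(mm);i=1+st[1:,4].argmax();print(q,st[i],ce[i])
"
```

```text
[157.00708152  -9.44863716 231.9047513 ] [0.12557168 0.43996158 0.00470461] 0.5454615050338829 [[ 8.44757808e-01 -1.53495641e-01  5.12662983e-01]
 [-1.31216037e-01 -9.88149325e-01 -7.96446076e-02]
 [ 5.18812681e-01  1.07989968e-05 -8.54887947e-01]]
butt (np.float64(233.57204872225762), np.float64(195.22413373694818)) tip [ 28.72341622  -0.37363716 125.92986722] tip px (np.float64(294.0573416970402), np.float64(199.1543023307617)) mid [0.65259916 0.06692256 0.18608095] [0.59870025 0.07851    0.057     ]
[[165, 132, 23, 22, 332], [233, 188, 18, 14, 196]]
pin (np.float64(339.3701578501625), np.float64(204.32898808912958)) (np.float64(339.3701578501625), np.float64(204.32898808912958))
s7 [10 16  7  7 34] [12.91176471 19.02941176]
s11 [10 16  7  7 34] [12.91176471 19.02941176]
```

Emit:
shift_gripper(steps={"offsets":[[0, 0, 0, 0, 0, 0], [0, 0, 0, 0, 0, 0], [0, 0, 0, 0, 0, 0]]})

```text
time_s: 17.15
ee_pos: [0.6944, 0.0594, 0.2322]
eef_rot: [3.141, -0.546, -0.154]
force: [-0.2, -0.0, -0.4]
grip_width: 0.0264
grip_force: 49.9
```

```bash
python3 -c "
from station import ctrl
print(ctrl.hand_in())"
```

```text
the job is handed in; nothing more can be done
None
```

I handed the job in at 17 s with the hatch fully open, the lock pin home and released, and the screwdriver held with its lower end about 69 mm above the cover; no verdict was returned, and I viewed 12 pictures, two over the limit of 10.

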